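# Close and lock the shutter of a detector box

## Robot

A 6-joint arm with a two-finger parallel gripper is mounted at the origin on the work surface. World frame = base frame: x ahead of the robot, y to its left, z up, the work surface at z = 0. Lengths are in mm, angles in rad, forces in N, time in s.
With the tool pointing down it reaches from about 350 to 775 mm from the base axis. Payload 7.3 kg.
Tool frame: the origin (TCP) lies between the finger pads; the fingertips stand 17 mm ahead of it and the grasp point (between the pads) lies 2 mm behind it; z points along the fingers, y is the direction in which the jaws open and shut (so a half turn about z gives the same grasp; the last joint's range is limited). The gripper opens to 92 mm and grips with 3 to 60 N. Pads are 19 mm wide; open, the fingers measure 130 mm over their backs; the gripper's body (75 mm by 190 mm) begins 47 mm behind the grasp point.
Start: joints at [-1.373, 0.342, 1.524, -0, 1.275, -0.146], TCP at [176.983, -494.288, 243.741] pointing down, gripper open.
Joint ranges: [-2.53, 2.53], [-0.77, 2.02], [0.04, 2.7], [-1, 4.14], [0.28, 2.66], [-3.11, 3.11]. Speed limits (rad/s): [2.57, 2.57, 3.14, 3.14, 3.14, 3.14].

## Interface

Orientations are given as [roll, pitch, yaw] about the fixed x, y, z axes, in that order (R = Rz(yaw) Ry(pitch) Rx(roll)).
In Python, from plant import get_obs, capture, get_calibration, close_job gives the robot as it stands.
- The arm moves only by the tool carry_out, never from a script. Its argument "moves" is one flat list of numbers, 7 for each row, row after row: the shift along the tool's x, y, z normalised to -1 to 1, where 1 is 40 cm, then the turn, a rotation vector about the tool's x, y, z normalised to -1 to 1, where 1 is 30 degrees, then the opening, from 0 (shut) to 1 (fully open). A call has exactly 8 rows; each row is the pose to reach, as a shift and turn from the pose measured when the call began, along the tool's axes at that moment; what a row does not reach only later rows make up. A row lasts 1/10 s, in which the tool goes at most 50 mm and 8.59 degrees, less where a joint would pass 70% of its speed; a pose out of reach is approached as far as the arm can. A call with a number of a shift or a turn outside -1 to 1 is refused whole. A call with a gripper value outside its range is refused whole. The fingers move at their own pace and stop on an object; the grip force is fixed at half the most. Time passes only in rows, so rows that repeat a pose let the fingers close, or fill a call up. It gives the time, the measured TCP pose, the force and the opening at its end, in the units of the state.
- get_obs(): the state, without advancing time (a new reading comes with each control period).
- capture(name): name is "scene" or "top" or "wrist"; returns the picture (384x512x3 uint8, red, green, blue); there is no depth.
- get_calibration(name): a dict with "vfov" (degrees; the focal length in pixels is half the picture's height over the tangent of half this angle, whatever the lens; pixels are square), "cx", "cy" (the principal point, pixels), "dist" ([k1, k2, p1, p2, k3] as OpenCV has them; the pictures are not rectified), "cam_to_world" (4x4, takes a point from camera to world coordinates). Camera axes: x right, y up, looking along -z (the intrinsics and any distortion apply to the point x, -y, -z); pixel columns grow to the right and rows downward; lengths in mm; the calibration is good to about 2 mm. A picture is of the moment at which its call begins: read the wrist's pose just before it. get_calibration takes no time and is no camera call; for the wrist camera it gives the pose at the moment of the call.
- close_job(): hands the job in, once; it reports no verdict.
The state is a dict: "time": time; "joint_positions": joint angles; "dq": joint speeds; "tau": joint torques, N m; "tool_pos": TCP position; "tcp_rot": TCP orientation; "contact_force": force on the tool from outside, world axes, zero at the start; "moment": the same for the moment, N m; "grip_width": finger opening in mm.
Only numpy, scipy, OpenCV 4.12 (cv2) and the standard library are available. Lean on these libraries where they do the work, as an engineer would, in place of code of your own. Each camera call takes 0.05 s, during which the arm holds its last target.

## Task

The sliding shutter on the aluminium detector box has been left open. Slide it gently home against its red stops, then press the orange quarter-turn fastener head down until it bottoms, turn it ninety degrees clockwise and let it spring up so that its cam catches. Force nothing against the stops or inside the fastener, and do not disturb the loose things on the box and the table.

Things in the scene. Friction and masses are not known exactly. Their poses are not given: they have to be found in the camera images.
- deck (a point): Centre of the top face (deck) of the fixed aluminium detector box, 220 x 440 mm, deck 120 mm above the table. Frame: z up, y along the box's length, the closing direction of the shutter. Origin at the deck centre. Steel guide rails along y lie at x = +-62 mm, up to 12 mm above the deck; brass sockets 14 mm high stand at x = 88 mm.
- shutter (a joint): Sliding of the steel shutter plate (110 x 165 x 6 mm, on the deck between two rails): metres that it stands open; 0 = home against the stops. Closing moves it along the deck's +y. It needs about 3 N to slide and stays where it is left. Away from home (over about 2 mm) the fastener cannot be pressed through.
- handle_grip (a point): Centre of the black grip block of the shutter, an upright fin 60 mm along deck x, 12 mm thick along deck y, its top 11 mm above this point; the shutter plate's top lies 15 mm below this point. Axes as the deck's. Moves with the shutter; 108 mm ahead (deck +y) of the fastener.
- stops: Two red rubber stop blocks fixed on the deck, which the front edge of the shutter meets when home; 14 mm high. They give about a millimetre at most: more than 30 N on them counts as forcing.
- head_grip (a point): Centre of the orange bar on the fastener head, on the turning axis: bar 12 mm thick (along its own x), 40 mm long (its own y), its top 10 mm above this point. Below it a round black disc of 46 mm diameter whose upper face lies 12 mm below this point (tips may rest on it). The bar's y is parallel to the deck's y when unlocked and to the deck's x when locked. Moves with the shutter.
- stud (a joint): How far the fastener head is pressed down (m). 0 = fully up. A spring pushes it up with about 5 N at 0, rising by 0.3 N per mm. The cam clears the channel at a depth of 2.5 to 13.5 mm and bottoms firmly 1.5 mm deeper; the depth differs from box to box and cannot be seen, it must be felt (a steep rise in force). When caught it stands 0.5 to 11.5 mm down, 3.5 mm above the bottom.
- head (a joint): Turning of the fastener head (rad): 0 = unlocked, grows clockwise seen from above, 1.57 = locked; stop at 1.75. It cannot turn (a few degrees of play) until pressed through with the shutter home. Turning takes about 0.02 to 0.1 N m. Let up within about 10 degrees of 1.57, the cam rises into its groove and catches.
- cam: Steel cross bar (28 x 6 x 5 mm, long along the orange bar) at the foot of the fastener, hidden inside the box; origin at its centre, 49.5 mm below point head_grip. More than 30 N on it (pressed too hard on the bottom, or turned too early) counts as forcing.
- blank_flange: Bystander: loose steel blank flange, 48 mm across, 15 mm high, on the deck of the box; origin under its centre.
- centring_ring: Bystander: loose copper ring, 40 mm across, 8 mm high, on the deck; origin under its centre.
- wrench: Bystander: wrench 160 mm long lying on the table.
- screwdriver: Bystander: screwdriver 170 mm long lying on the table.
- wipe_jar: Bystander: jar, 60 mm across, 90 mm high, standing on the table.
- mug: Bystander: blue mug, 76 mm across, 90 mm high, standing on the table.

How it is judged:
By the outcome, as a careful person would: the job done as asked, in the order asked, and still so for the second after the job is handed in, with the robot touching nothing.
It also fails if it takes over 51 s, if anything falls off the work surface, if the arm or the gripper's body presses on something with over 40 N, if the wrist force passes 120 N, or if a joint passes its speed limit or range.

## Working session

There is one attempt and no reset: what is moved stays moved. The work goes in short steps, Python scripts to look and compute and a tool call to move; the robot and the scene stay as the last step left them, time stands still between calls to the robot, and variables do not carry over. Pictures are saved under pics/ and viewed, and the job is handed in when it is done.

Besides the shell and the picture viewer there is one more tool, called after ">>>" by a JSON object that holds its "fn" and its "kwargs". carry_out: Moves the arm, as the interface text tells. Scaled input: -1 to 1 covers 40 cm each way for a shift and 30 degrees each way for a turn. Its arguments: {"type":"object","properties":{"moves":{"type":"array","items":{"type":"number"}}},"required":["moves"]}

```bash
mkdir -p pics; ls
python3 - <<'E'
from plant import *
import cv2
o=get_obs();print(o)
for n in("scene","top","wrist"):
    c=get_calibration(n);print(n,c)
    im=capture(n);cv2.imwrite(f"pics/a_{n}.png",im[:,:,::-1])
print(get_obs()['time'])
E
```

```text
pics
{'time': 0.0, 'joint_positions': array([-1.37300837e+00,  3.42707722e-01,  1.52501630e+00,  1.73604570e-05,
        1.27537756e+00, -1.45958495e-01]), 'dq': array([-7.07683211e-04,  9.02796157e-05, -8.26914327e-04,  1.07733157e-04,
       -4.44757870e-04,  3.93530670e-04]), 'tau': array([-9.75876719e-04, -4.31244242e+01, -2.44223642e+01,  7.18094129e-02,
        5.58630866e-02, -1.15667140e-04]), 'tool_pos': array([ 176.90562465, -493.89906825,  243.05297357]), 'tcp_rot': array([-3.14010219e+00, -2.35882547e-04,  3.43741208e-01]), 'contact_force': array([-0.10518895,  0.00087813, -0.14048268]), 'moment': array([0.01383541, 0.00362874, 0.00571473]), 'grip_width': 91.90986781885161}
scene {'vfov': 49.976108350033705, 'cx': 252.3399490361163, 'cy': 194.34097300796125, 'dist': array([-0.14528922,  0.        ,  0.        ,  0.        ,  0.        ]), 'cam_to_world': array([[ 7.52823024e-02, -8.65740275e-01,  4.94799305e-01,
         1.14736109e+03],
       [ 9.97054614e-01,  5.80623733e-02, -5.01084615e-02,
        -7.15537904e+01],
       [ 1.46516913e-02,  4.97114210e-01,  8.675614
[... 473 characters left out ...]
      [-2.69018236e-03,  1.05046292e-01,  9.94463694e-01,
         1.70794499e+03],
       [ 0.00000000e+00,  0.00000000e+00,  0.00000000e+00,
         1.00000000e+00]])}
wrist {'vfov': 60.9298066883318, 'cx': 257.36308982183004, 'cy': 191.74884987628485, 'dist': array([-0.02495611,  0.        ,  0.        ,  0.        ,  0.        ]), 'cam_to_world': array([[ 3.36981764e-01,  9.08987111e-01,  2.45327787e-01,
         2.42544064e+02],
       [-9.41510829e-01,  3.25563825e-01,  8.69801990e-02,
        -4.70833872e+02],
       [-8.05972805e-04, -2.60289509e-01,  9.65530280e-01,
         3.83537140e+02],
       [ 0.00000000e+00,  0.00000000e+00,  0.00000000e+00,
         1.00000000e+00]])}
0.15
```

View pics/a_scene.png

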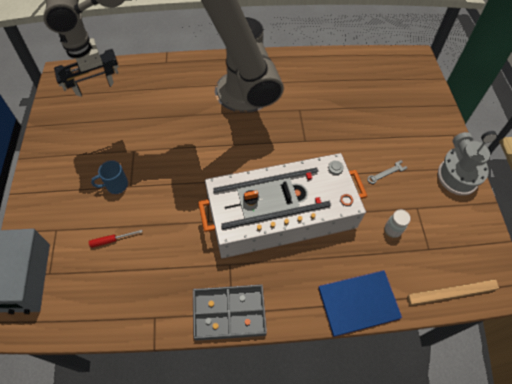

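View pics/a_top.png

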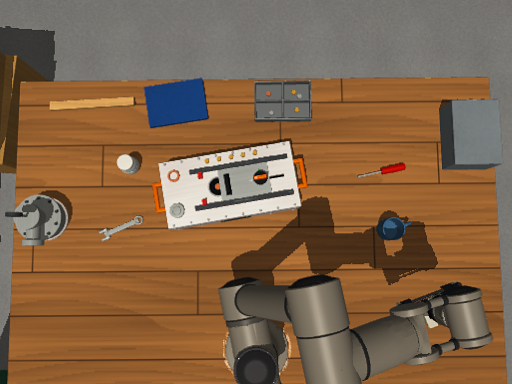

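View pics/a_wrist.png

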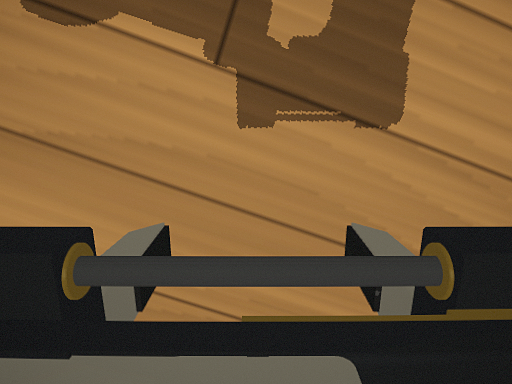

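```bash
cat > h.py <<'E'
import numpy as np, cv2
from plant import *
from scipy.spatial.transform import Rotation as R
def K(c):
    f=192/np.tan(np.radians(c['vfov']/2)); return np.array([[f,0,c['cx']],[0,f,c['cy']],[0,0,1.]])
def ray(c,uv):
    p=cv2.undistortPoints(np.array(uv,float).reshape(-1,1,2),K(c),np.array(c['dist']))[:,0]
    d=np.c_[p[:,0],-p[:,1],-np.ones(len(p))]; T=c['cam_to_world']
    return T[:3,3],d@T[:3,:3].T
def onz(c,uv,z):
    o,d=ray(c,uv); return o+d*((z-o[2])/d[:,2])[:,None]
def proj(c,P):
    T=np.linalg.inv(c['cam_to_world']); P=np.array(P,float).reshape(-1,3)@T[:3,:3].T+T[:3,3]
    P=P*[1,-1,-1]
    return cv2.projectPoints(P.reshape(-1,1,3),np.zeros(3),np.zeros(3),K(c),np.array(c['dist']))[0][:,0]
E
python3 - <<'E'
import cv2
a=cv2.imread('pics/a_top.png')[130:240,145:315];cv2.imwrite('pics/b_top.png',cv2.resize(a,None,fx=4.5,fy=4.5,interpolation=cv2.INTER_CUBIC))
a=cv2.imread('pics/a_scene.png')[145:265,190:380];cv2.imwrite('pics/b_scene.png',cv2.resize(a,None,fx=4,fy=4,interpolation=cv2.INTER_CUBIC))
E
```

```text
(no output)
```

View pics/b_top.png

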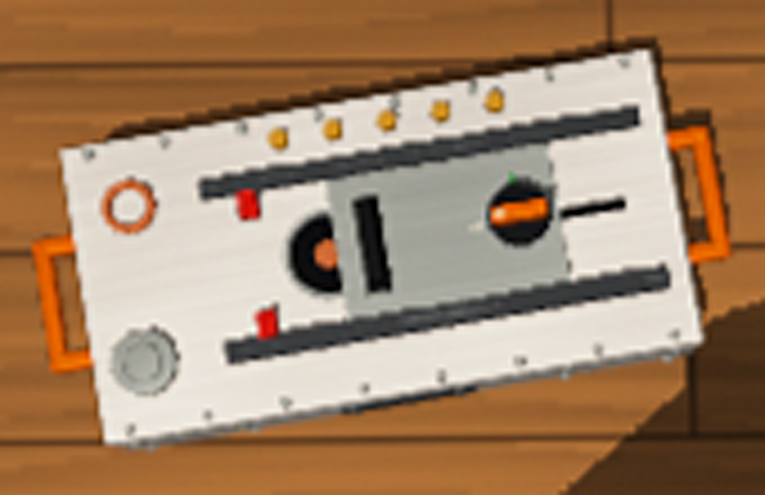

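View pics/b_scene.png

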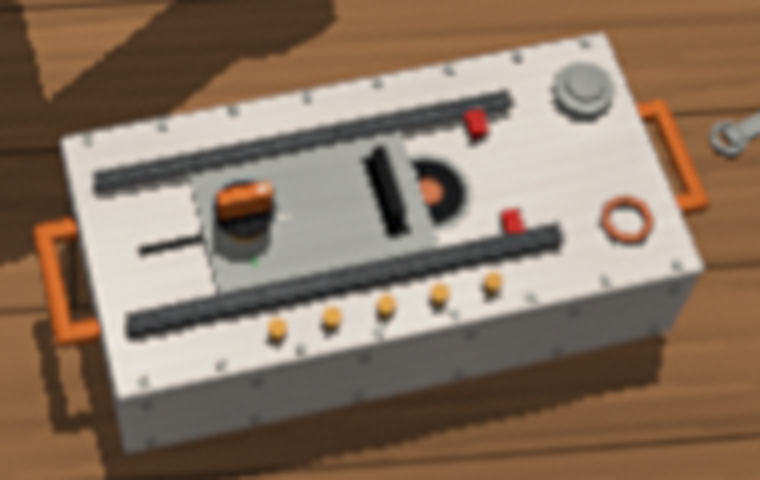

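```bash
cat > loc.py <<'E'
from h import *
ct=get_calibration('top');cs=get_calibration('scene')
def deck(c,crop,off,s):
    uv=np.array(crop,float)/s-0.5+0.5/s+np.array(off); return uv
t=deck(ct,[(62,150),(652,50),(702,343),(105,443)],(145,130),4.5)
s=deck(cs,[(697,268),(120,398),(62,137),(606,35)],(190,145),4)  # same order: (+x,+y),(+x,-y),(-x,-y),(-x,+y)
for c,uv in((ct,t),(cs,s)):
    P=onz(c,uv,120); cen=P.mean(0)
    ang=np.degrees(np.arctan2(*( -(P[0]-P[1]+P[3]-P[2])[[0]][0],(P[0]-P[1]+P[3]-P[2])[1])))
    print(P.round(1).tolist(),cen.round(1),'yaw',ang, np.linalg.norm(P[0]-P[1]),np.linalg.norm(P[0]-P[3]))
def tri(u1,u2):
    o1,d1=ray(ct,u1);o2,d2=ray(cs,u2);A=np.c_[d1[0],-d2[0]]
    k=np.linalg.lstsq(A,o2-o1,rcond=None)[0];a=o1+k[0]*d1[0];b=o2+k[1]*d2[0];return (a+b)/2,np.linalg.norm(a-b)
def blobs(n,c,crop):
    im=cv2.imread(f'pics/a_{n}.png');hsv=cv2.cvtColor(im,cv2.COLOR_BGR2HSV)
    x0,y0,x1,y1=crop
    for nm,lo,hi in(('orange',(5,150,120),(16,255,255)),('red',(0,180,120),(4,255,255)),('gold',(17,120,120),(28,255,255)),('black',(0,0,0),(180,120,45))):
        m=cv2.inRange(hsv,lo,hi);mm=np.zeros_like(m);mm[y0:y1,x0:x1]=m[y0:y1,x0:x1]
        k,l,st,ce=cv2.connectedComponentsWithStats(mm)
        for i in range(1,k):
            if st[i,4]>6:print(n,nm,st[i].tolist(),ce[i].round(2).tolist(),onz(c,ce[i],130).round(1).tolist())
blobs('top',ct,(150,135,312,235));blobs('scene',cs,(195,150,375,260))
E
python3 loc.py
```

```text
[[621.9, 319.0, 120.0], [692.3, -114.6, 120.0], [475.6, -147.4, 120.0], [407.1, 285.2, 120.0]] [549.2  85.6 120. ] yaw 9.108741452093287 439.276772325937 217.46715949930785
[[622.4, 313.2, 120.0], [695.0, -113.1, 120.0], [478.4, -149.2, 120.0], [410.7, 283.7, 120.0]] [551.6  83.7 120. ] yaw 9.271961234381623 432.41075912855194 213.76875135422668
top orange [150, 135, 130, 9, 1066] [210.26, 138.68] [[699.4, 146.9, 130.0]]
top orange [281, 135, 31, 8, 197] [298.55, 138.06] [[698.7, -143.9, 130.0]]
top orange [150, 145, 93, 83, 1665] [168.4, 175.13] [[579.4, 283.7, 130.0]]
top orange [292, 144, 20, 58, 756] [303.88, 168.44] [[597.3, -159.5, 130.0]]
top orange [168, 170, 11, 12, 44] [173.0, 175.3] [[578.8, 268.6, 130.0]]
top orange [254, 174, 13, 6, 50] [260.14, 176.48] [[572.1, -16.2, 130.0]]
top orange [215, 183, 5, 7, 25] [217.08, 186.12] [[541.7, 124.4, 130.0]]
top orange [202, 209, 95, 18, 821] [260.17, 220.45] [[428.5, -15.0, 130.0]]
top orange [196, 226, 5, 2, 8] [198.12, 226.5] [[410.8, 185.7, 130.0]]
top orange [150, 228, 132, 7, 817] [217.47, 231.27] [[394.9, 123.2, 130.0]]
top
[... 1244 characters left out ...]
, 21] [308.38, 174.95] [[491.3, 164.3, 130.0]]
scene red [316, 198, 4, 5, 16] [317.5, 200.19] [[580.2, 178.7, 130.0]]
scene gold [312, 214, 3, 4, 10] [313.0, 215.2] [[628.3, 158.1, 130.0]]
scene gold [298, 216, 4, 5, 14] [299.36, 218.07] [[634.6, 117.5, 130.0]]
scene gold [285, 219, 3, 5, 13] [286.15, 221.0] [[641.2, 78.6, 130.0]]
scene gold [271, 222, 4, 5, 15] [272.53, 223.87] [[647.5, 39.0, 130.0]]
scene gold [257, 225, 4, 5, 14] [258.86, 226.64] [[653.5, -0.4, 130.0]]
scene black [282, 183, 9, 21, 89] [285.99, 192.57] [[548.3, 88.9, 130.0]]
scene black [294, 186, 11, 14, 67] [300.34, 191.87] [[548.7, 131.8, 130.0]]
scene black [244, 198, 14, 6, 48] [251.27, 200.9] [[569.4, -15.6, 130.0]]
```

```bash
cat > mv.py <<'E'
import sys
from h import *
def plan(p,yaw,roll=np.pi,pitch=0):
    """total shift (units) and turn (units) in current tool frame to reach pose"""
    o=get_obs(); M=R.from_euler('xyz',o['tcp_rot']); T=R.from_euler('xyz',[roll,pitch,yaw])
    d=M.inv().apply(np.array(p)-o['tool_pos'])/400; r=(M.inv()*T).as_rotvec(degrees=True)/30
    print('pos',o['tool_pos'].round(1),'rot',o['tcp_rot'].round(4),'t',round(o['time'],2),'f',o['contact_force'].round(1),'grip',round(o['grip_width'],1))
    print('shift',d.round(4),'turn',r.round(4)); return d,r
E
cat >> loc.py <<'E'
print('head',tri([[260.14,176.48]],[[249.41,193.3]]),'handle',tri([[227.44,184.01]],[[285.99,192.57]]))
for i in range(5):
    pass
print('sock',tri([[206.6,160.4]],[[313,215.2]]),tri([[254.5,152]],[[258.86,226.64]]),'red',tri([[199.68,174.8]],[[317.5,200.19]]),tri([[204.18,201.5]],[[308.38,174.95]]))
E
python3 loc.py|tail -2; python3 -c "
from mv import *
plan([540,20,300],1.732)"
```

```text
head (array([566.23583035, -18.63247404, 169.24059146]), np.float64(4.990218783580786)) handle (array([548.26208543,  89.79798449, 129.85173521]), np.float64(1.7359033373440662))
sock (array([627.33677075, 158.75639734, 128.07872021]), np.float64(0.5367389263427477)) (array([6.53442341e+02, 5.99648197e-01, 1.29714828e+02]), np.float64(1.925102029819334)) red (array([579.54200478, 180.25489043, 128.60563429]), np.float64(2.5098730890341514)) (array([491.57985286, 165.29438146, 130.34558934]), np.float64(2.094699133914976))
pos [ 176.9 -494.   243.2] rot [-3.1405e+00 -2.0000e-04  3.4380e-01] t 0.15 f [ 0.4 -0.6 -0. ] grip 91.5
shift [ 1.2876 -0.9041 -0.1408] turn [-1.6000e-03 -1.8000e-03 -2.6514e+00]
```

>>> {"fn": "carry_out", "kwargs": {"moves": [0.08,-0.056,-0.02,0,0,-0.12,0.5,0.16,-0.113,-0.04,0,0,-0.25,0.3,0.24,-0.17,-0.06,0,0,-0.37,0,0.32,-0.226,-0.07,0,0,-0.5,0,0.4,-0.283,-0.07,0,0,-0.62,0,0.48,-0.34,-0.07,0,0,-0.75,0,0.56,-0.396,-0.07,0,0,-0.87,0,0.64,-0.452,-0.07,0,0,-1,0]}}

```text
time: 0.95
tool_pos: [357.6, -236.0, 271.4]
tcp_rot: [-3.141, -0.001, 0.87]
contact_force: [1.4, -0.3, -0.6]
grip_width: 32.4
```

```bash
python3 -c "
from mv import *
plan([540,20,300],1.732)"
```

```text
pos [ 357.6 -236.   271.4] rot [-3.1406e+00 -8.0000e-04  8.6980e-01] t 0.95 f [ 1.4 -0.3 -0.6] grip 32.4
shift [ 0.7833 -0.0643 -0.0708] turn [-1.1000e-03 -2.1000e-03 -1.6466e+00]
```

>>> {"fn": "carry_out", "kwargs": {"moves": [0.1,-0.008,-0.01,0,0,-0.125,0,0.2,-0.016,-0.02,0,0,-0.25,0,0.3,-0.024,-0.03,0,0,-0.375,0,0.4,-0.032,-0.04,0,0,-0.5,0,0.5,-0.04,-0.05,0,0,-0.625,0,0.6,-0.05,-0.06,0,0,-0.75,0,0.7,-0.057,-0.07,0,0,-0.875,0,0.783,-0.064,-0.071,0,0,-1,0]}}

```text
time: 1.75
tool_pos: [541.0, 21.7, 300.3]
tcp_rot: [3.141, -0.001, 1.397]
contact_force: [0.2, -0.5, -0.0]
grip_width: 0.8
```

>>> {"fn": "carry_out", "kwargs": {"moves": [0,0,0,0,0,-0.15,0,0,0,0,0,0,-0.3,0,0,0,0,0,0,-0.45,0,0,0,0,0,0,-0.6,0,0,0,0,0,0,-0.647,0,0,0,0,0,0,-0.647,0,0,0,0,0,0,-0.647,0,0,0,0,0,0,-0.647,0]}}

```text
time: 2.55
tool_pos: [541.0, 21.7, 300.3]
tcp_rot: [3.141, -0.001, 1.735]
contact_force: [1.2, 0.7, -0.2]
grip_width: 0.3
```

```bash
cat > snap.py <<'E'
import sys
from h import *
import pickle
n,cam=sys.argv[1],sys.argv[2]
c=get_calibration(cam);o=get_obs();im=capture(cam)
print(o['tool_pos'].round(2),o['tcp_rot'].round(4),round(o['time'],2),o['contact_force'].round(1))
cv2.imwrite(f'pics/{n}.png',im[:,:,::-1]);pickle.dump((c,o),open(f'pics/{n}.pkl','wb'))
E
python3 snap.py c wrist
```

```text
[540.96  21.72 300.26] [ 3.1411e+00 -1.2000e-03  1.7347e+00] 2.55 [ 1.2  0.7 -0.2]
```

View pics/c.png

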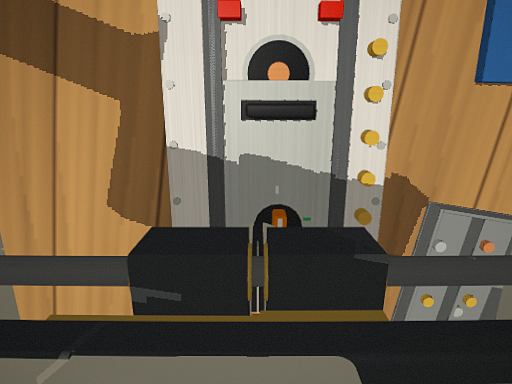

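Run:
```python
from h import *
import pickle
c,o=pickle.load(open('pics/c.pkl','rb'))
f=lambda uv,z:onz(c,uv,z).round(1).tolist()
print('fin top back/front corners z152',f([(242,101),(316,101),(316,119),(242,119)],152))
print('plate front edge z126',f([(226,81),(334,81)],126))
print('plate side',f([(226,81),(224,200),(334,81),(334,170)],126))
print('stops front edge at z134/120',f([(230,20),(331,20)],134),f([(230,20),(331,20)],120))
print('head bar top end',f([(279,209)],170),f([(279,209)],160))
print('sockets z134',f([(379,46),(374,93),(371,137),(367,178)],134))
a=cv2.imread('pics/c.png')[0:240,150:410];cv2.imwrite('pics/c2.png',cv2.resize(a,None,fx=2.5,fy=2.5,interpolation=cv2.INTER_CUBIC))
```

```text
fin top back/front corners z152 [[516.1, 90.7, 152.0], [578.5, 101.0, 152.0], [581.6, 86.3, 152.0], [518.4, 75.8, 152.0]]
plate front edge z126 [[497.7, 105.8, 126.0], [595.6, 122.1, 126.0]]
plate side [[497.7, 105.8, 126.0], [511.6, -7.2, 126.0], [595.6, 122.1, 126.0], [614.0, 40.8, 126.0]]
stops front edge at z134/120 [[494.9, 155.5, 134.0], [580.4, 169.8, 134.0]] [[493.3, 158.5, 120.0], [582.7, 173.5, 120.0]]
head bar top end [[562.5, 6.1, 170.0]] [[563.7, 3.0, 160.0]]
sockets z134 [[626.5, 156.6, 134.0], [632.0, 117.3, 134.0], [639.1, 78.4, 134.0], [645.1, 39.6, 134.0]]
```

View pics/c2.png

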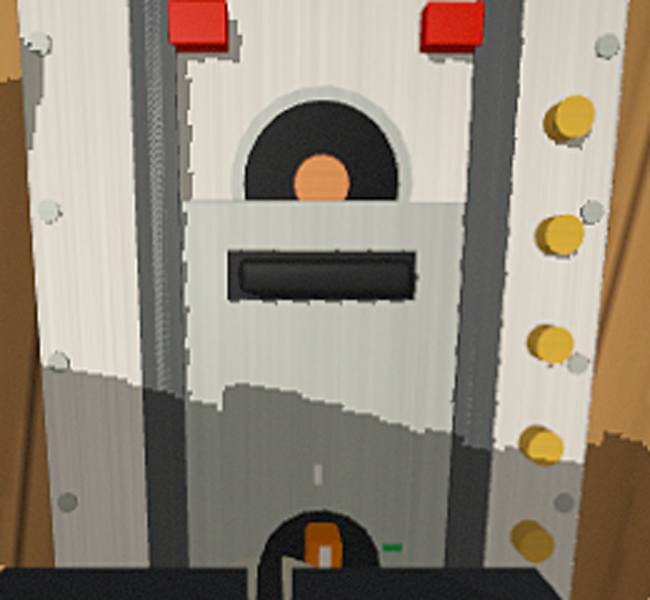

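>>> {"fn": "carry_out", "kwargs": {"moves": [0.04,0.023,0.1,0,0,0,0,0.075,0.046,0.19,0,0,0,0,0.075,0.046,0.26,0,0,0,0,0.075,0.046,0.31,0,0,0,0,0.075,0.046,0.34,0,0,0,0,0.075,0.046,0.36,0,0,0,0,0.075,0.046,0.37,0,0,0,0,0.075,0.046,0.37,0,0,0,0]}}

```text
time: 3.4
tool_pos: [554.5, 54.4, 152.6]
tcp_rot: [3.141, -0.001, 1.735]
contact_force: [0.3, 0.5, 0.3]
grip_width: 0.5
```

```bash
python3 snap.py d wrist; python3 snap.py d2 scene
python3 - <<'E'
import cv2
a=cv2.imread('pics/d2.png')[145:265,190:380];cv2.imwrite('pics/d2z.png',cv2.resize(a,None,fx=4,fy=4,interpolation=cv2.INTER_CUBIC))
E
```

```text
[554.49  54.4  152.59] [ 3.1406e+00 -1.1000e-03  1.7347e+00] 3.4 [0.3 0.5 0.3]
[554.67  54.4  152.99] [ 3.1399e+00 -1.0000e-03  1.7347e+00] 3.45 [ 0.2 -0.2  1.1]
```

View pics/d.png

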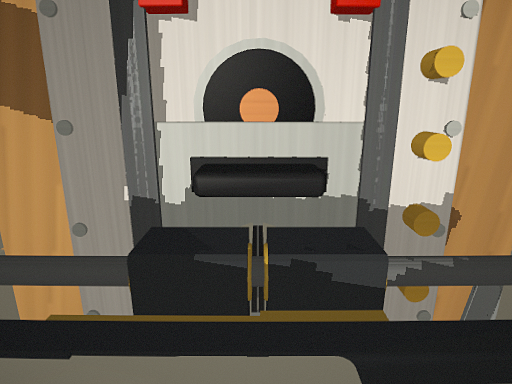

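View pics/d2z.png

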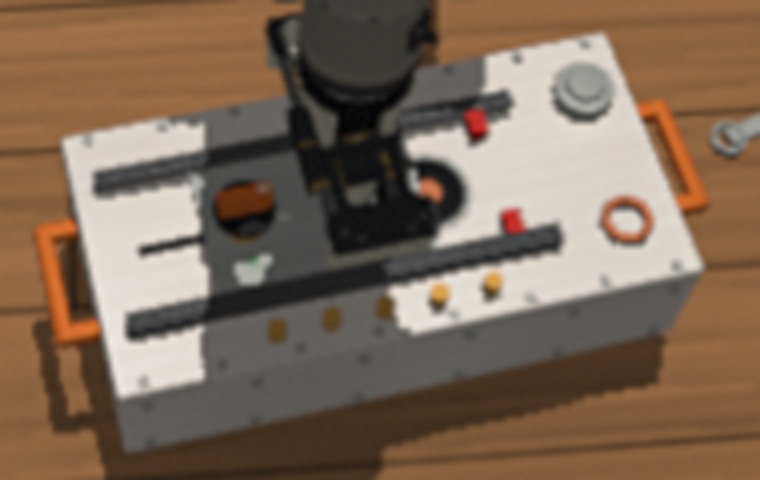

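>>> {"fn": "carry_out", "kwargs": {"moves": [0.015,0,0,0,0,0,0,0.03,0,0,0,0,0,0,0.042,0,0,0,0,0,0,0.054,0,0,0,0,0,0,0.066,0,0,0,0,0,0,0.08,0,0,0,0,0,0,0.095,0,0,0,0,0,0,0.11,0,0,0,0,0,0]}}

```text
time: 4.3
tool_pos: [547.7, 98.2, 153.4]
tcp_rot: [3.139, -0.001, 1.735]
contact_force: [0.9, -4.5, 2.8]
grip_width: 0.3
```

```bash
python3 snap.py e wrist
```

```text
[547.73  98.17 153.43] [ 3.1389e+00 -7.0000e-04  1.7346e+00] 4.3 [ 0.9 -4.5  2.8]
```

View pics/e.png

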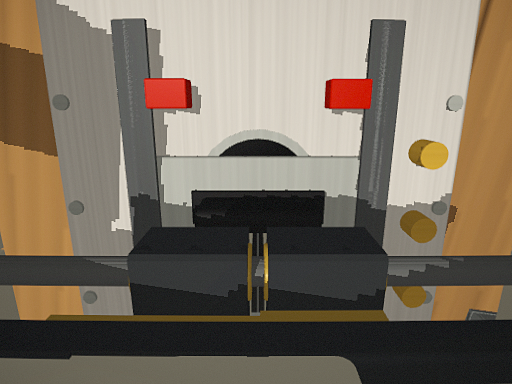

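Run:
```python
from h import *
import pickle
c,o=pickle.load(open('pics/e.pkl','rb'))
y=np.array([-.16,.987,0])
for uv,z in(((258,156),126),((258,157),123),((168,108),120),((348,108),120),((168,102),126)):
    print(uv,z,onz(c,[uv],z)@y)
```

```text
(258, 156) 126 [52.81187954]
(258, 157) 123 [51.81292909]
(168, 108) 120 [76.794449]
(348, 108) 120 [77.08010106]
(168, 102) 126 [79.7705512]
```

>>> {"fn": "carry_out", "kwargs": {"moves": [0.008,0,0,0,0,0,0,0.016,0,0,0,0,0,0,0.024,0,0,0,0,0,0,0.03,0,0,0,0,0,0,0.036,0,0,0,0,0,0,0.04,0,0,0,0,0,0,0.044,0,0,0,0,0,0,0.047,0,0,0,0,0,0]}}

```text
time: 5.15
tool_pos: [544.5, 117.8, 153.3]
tcp_rot: [3.139, -0.002, 1.735]
contact_force: [1.6, -1.8, 0.6]
grip_width: 0.5
```

```bash
python3 snap.py f wrist
```

```text
[544.46 117.83 153.33] [ 3.1389e+00 -1.6000e-03  1.7350e+00] 5.15 [ 1.6 -1.8  0.6]
```

View pics/f.png

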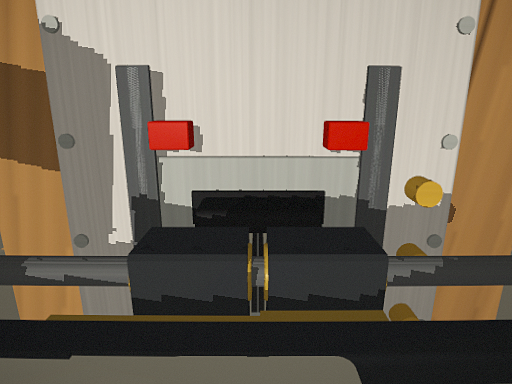

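>>> {"fn": "carry_out", "kwargs": {"moves": [0.001,0,0,0,0,0,0,0.002,0,0,0,0,0,0,0.003,0,0,0,0,0,0,0.004,0,0,0,0,0,0,0.005,0,0,0,0,0,0,0.006,0,0,0,0,0,0,0.006,0,0,0,0,0,0,0.006,0,0,0,0,0,0]}}

```text
time: 6.0
tool_pos: [544.0, 120.4, 153.3]
tcp_rot: [3.139, -0.002, 1.735]
contact_force: [0.4, -2.3, 1.4]
grip_width: 0.1
```

```bash
python3 snap.py g wrist;python3 - <<'E'
from h import *
import pickle
y=np.array([-.16,.987,0])
for n in 'fg':
    c,o=pickle.load(open(f'pics/{n}.pkl','rb'));im=cv2.imread(f'pics/{n}.png')
    hsv=cv2.cvtColor(im,cv2.COLOR_BGR2HSV);m=cv2.inRange(hsv,(0,180,90),(5,255,255));print(np.where(m.any(1))[0][[0,-1]])
    for v in range(145,165): print(v,im[v,210:300].mean(0).round(),end=';')
    print()
a=cv2.imread('pics/g.png')[100:220,120:400];cv2.imwrite('pics/g2.png',cv2.resize(a,None,fx=2.8,fy=2.8,interpolation=cv2.INTER_CUBIC))
E
```

```text
[544.01 120.45 153.3 ] [ 3.1390e+00 -1.8000e-03  1.7352e+00] 6.0 [ 0.4 -2.3  1.4]
[121 150]
145 [192. 204. 211.];146 [192. 204. 211.];147 [192. 204. 211.];148 [192. 204. 211.];149 [192. 204. 211.];150 [192. 204. 211.];151 [192. 204. 211.];152 [192. 204. 210.];153 [192. 205. 211.];154 [196. 209. 216.];155 [181. 193. 200.];156 [112. 122. 125.];157 [122. 132. 131.];158 [156. 167. 167.];159 [165. 177. 177.];160 [165. 176. 176.];161 [164. 175. 175.];162 [164. 175. 175.];163 [164. 175. 176.];164 [164. 175. 175.];
[126 155]
145 [191. 203. 210.];146 [191. 203. 210.];147 [191. 203. 210.];148 [191. 203. 210.];149 [191. 203. 210.];150 [191. 203. 210.];151 [191. 203. 210.];152 [191. 203. 210.];153 [192. 204. 211.];154 [196. 208. 215.];155 [180. 192. 199.];156 [111. 120. 124.];157 [122. 132. 131.];158 [155. 167. 167.];159 [165. 176. 176.];160 [164. 175. 175.];161 [163. 174. 175.];162 [163. 174. 174.];163 [163. 174. 174.];164 [163. 174. 174.];
```

View pics/g2.png

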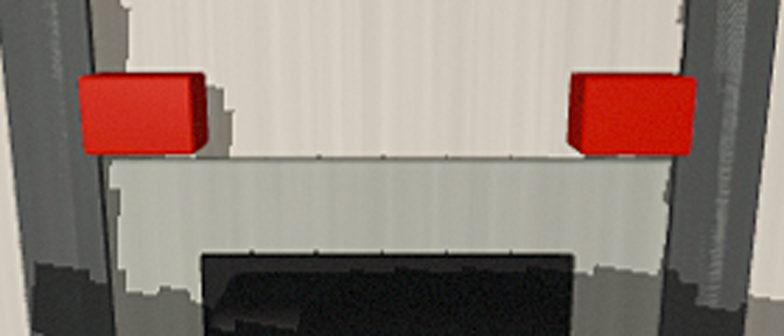

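>>> {"fn": "carry_out", "kwargs": {"moves": [0.001,0,0,0,0,0,0,0.001,0,0,0,0,0,0,0.002,0,0,0,0,0,0,0.002,0,0,0,0,0,0,0.003,0,0,0,0,0,0,0.003,0,0,0,0,0,0,0.003,0,0,0,0,0,0,0.003,0,0,0,0,0,0]}}

```text
time: 6.85
tool_pos: [543.8, 121.7, 153.3]
tcp_rot: [3.139, -0.002, 1.735]
contact_force: [0.9, -1.0, 1.1]
grip_width: 0.3
```

```bash
python3 snap.py g3 wrist; python3 -c "
import cv2
a=cv2.imread('pics/g3.png')[100:220,120:400];cv2.imwrite('pics/g4.png',cv2.resize(a,None,fx=2.8,fy=2.8,interpolation=cv2.INTER_CUBIC))"
```

```text
[543.8  121.67 153.29] [ 3.1390e+00 -2.0000e-03  1.7351e+00] 6.85 [ 0.9 -1.   1.1]
```

View pics/g4.png

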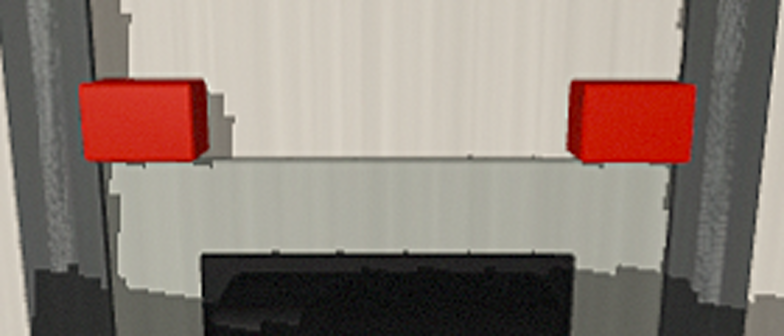

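>>> {"fn": "carry_out", "kwargs": {"moves": [0.0005,0,0,0,0,0,0,0.001,0,0,0,0,0,0,0.0015,0,0,0,0,0,0,0.002,0,0,0,0,0,0,0.0025,0,0,0,0,0,0,0.003,0,0,0,0,0,0,0.003,0,0,0,0,0,0,0.003,0,0,0,0,0,0]}}

```text
time: 7.7
tool_pos: [543.7, 122.4, 153.3]
tcp_rot: [3.139, -0.001, 1.735]
contact_force: [1.8, -5.3, 0.2]
grip_width: 0.2
```

```bash
python3 snap.py g5 wrist
python3 - <<'E'
from h import *
import pickle
y=np.array([-.16,.987,0])
for n in ('g3','g5'):
    c,o=pickle.load(open(f'pics/{n}.pkl','rb'));im=cv2.imread(f'pics/{n}.png')
    hsv=cv2.cvtColor(im,cv2.COLOR_BGR2HSV);m=cv2.inRange(hsv,(0,180,60),(5,255,255));vs=np.where(m.any(1))[0][[0,-1]];print(vs, 'cam y',c['cam_to_world'][:3,3]@y,'stop near edge z134',onz(c,[(168,vs[1]+.5)],134)@y,'far',onz(c,[(168,vs[0]-.5)],134)@y,'plate',onz(c,[(258,155.5)],126)@y,'tcp',o['tool_pos']@y)
E
```

```text
[543.67 122.4  153.31] [ 3.1390e+00 -1.2000e-03  1.7351e+00] 7.7 [ 1.8 -5.3  0.2]
[128 157] cam y 102.65245192175544 stop near edge z134 [77.07167845] far [91.66021325] plate [76.93910373] tcp 33.078946923298304
[130 159] cam y 103.48495652888101 stop near edge z134 [76.79459231] far [91.42627608] plate [77.64918721] tcp 33.81637267906958
```

>>> {"fn": "carry_out", "kwargs": {"moves": [0.0005,0,0,0,0,0,0,0.001,0,0,0,0,0,0,0.0015,0,0,0,0,0,0,0.002,0,0,0,0,0,0,0.002,0,0,0,0,0,0,0.002,0,0,0,0,0,0,0.002,0,0,0,0,0,0,0.002,0,0,0,0,0,0]}}

```text
time: 8.55
tool_pos: [543.7, 122.4, 153.3]
tcp_rot: [3.139, 0.0, 1.735]
contact_force: [2.2, -7.3, 0.8]
grip_width: 0.5
```

```bash
python3 -c "
from mv import *
plan([540,20,300],1.7314)"
```

```text
pos [543.7 122.4 153.3] rot [3.139e+00 1.000e-04 1.735e+00] t 8.55 f [ 2.2 -7.3  0.8] grip 0.5
shift [-0.2512 -0.0501 -0.3668] turn [0.0049 0.0002 0.0069]
```

>>> {"fn": "carry_out", "kwargs": {"moves": [0.001,0,0,0,0,0,0,0.002,0,0,0,0,0,0,0.003,0,0,0,0,0,0,0.0035,0,0,0,0,0,0,0.0035,0,0,0,0,0,0,0.0035,0,0,0,0,0,0,0.0035,0,0,0,0,0,0,0.0035,0,0,0,0,0,0]}}

```text
time: 9.35
tool_pos: [543.7, 122.5, 153.3]
tcp_rot: [3.139, 0.002, 1.735]
contact_force: [2.5, -9.2, 1.1]
grip_width: 0.4
```

>>> {"fn": "carry_out", "kwargs": {"moves": [-0.02,0,0,0,0,0,0,-0.05,0,-0.01,0,0,0,0,-0.08,0,-0.08,0,0,0,0,-0.15,0.0,-0.16,0,0,0,0.2,-0.24,0.01,-0.24,0,0,0,0.4,-0.32,0.01,-0.3,0,0,0,0.4,-0.35,0.01,-0.35,0,0,0,0.4,-0.35,0.01,-0.35,0,0,0,0.4]}}

```text
time: 10.15
tool_pos: [571.2, -16.8, 296.6]
tcp_rot: [3.134, 0.004, 1.732]
contact_force: [0.3, 0.6, 0.5]
grip_width: 34.6
```

```bash
python3 snap.py k wrist;python3 snap.py k2 scene
python3 - <<'E'
import cv2
a=cv2.imread('pics/k2.png')[145:265,190:380];cv2.imwrite('pics/k2z.png',cv2.resize(a,None,fx=4,fy=4,interpolation=cv2.INTER_CUBIC))
E
```

```text
[571.24 -16.83 296.61] [3.1339 0.0036 1.7322] 10.15 [0.3 0.6 0.5]
[570.4  -15.49 294.55] [3.1370e+00 2.1000e-03 1.7332e+00] 10.2 [ 0.2  0.7 -0.5]
```

View pics/k.png

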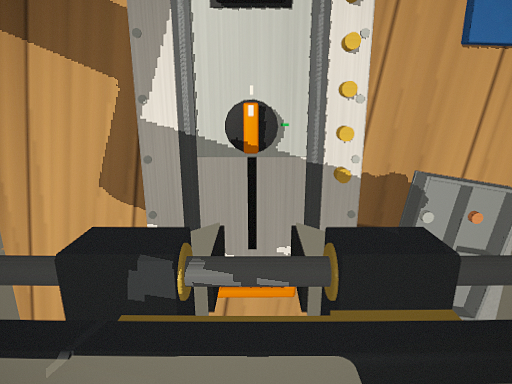

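View pics/k2z.png

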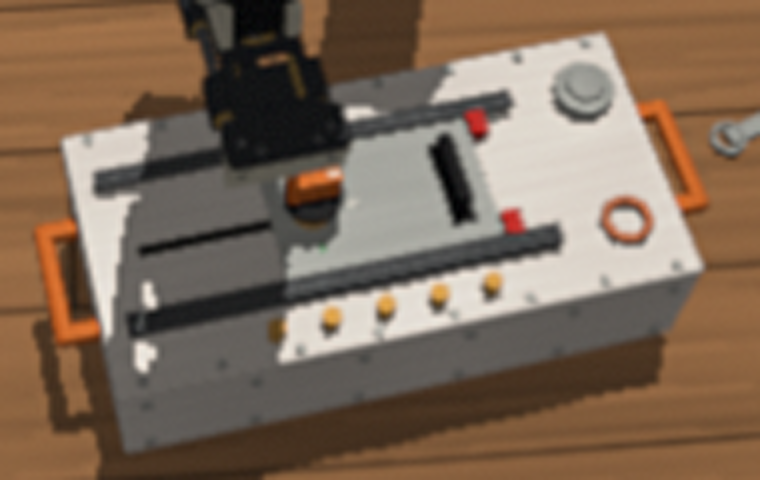

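```bash
python3 snap.py l wrist
python3 - <<'E'
from h import *
import pickle
c,o=pickle.load(open('pics/l.pkl','rb'));cs,_=pickle.load(open('pics/k2.pkl','rb'))
def bar(n,x0,y0,x1,y1):
    im=cv2.imread(f'pics/{n}.png');h=cv2.cvtColor(im,cv2.COLOR_BGR2HSV)
    m=cv2.inRange(h,(5,150,60),(18,255,255))[y0:y1,x0:x1]
    ct=max(cv2.findContours(m,0,1)[0],key=cv2.contourArea);ct=ct+[x0,y0];print(n,cv2.minAreaRect(ct),cv2.boundingRect(ct));return np.array(cv2.minAreaRect(ct)[0])
a=bar('l',215,90,285,165);b=bar('k2',255,180,280,200)
o1,d1=ray(c,a);o2,d2=ray(cs,b);k=np.linalg.lstsq(np.c_[d1[0],-d2[0]],o2-o1,rcond=None)[0]
print('tri',o1+k[0]*d1[0],o2+k[1]*d2[0])
im=cv2.imread('pics/l.png');g=cv2.inRange(cv2.cvtColor(im,cv2.COLOR_BGR2HSV),(0,0,0),(180,255,70))|cv2.inRange(cv2.cvtColor(im,cv2.COLOR_BGR2HSV),(5,150,60),(18,255,255))
g[:, :215]=0;g[:,290:]=0;g[:85]=0;g[165:]=0
g=cv2.morphologyEx(g,cv2.MORPH_OPEN,np.ones((11,11)))
ct=max(cv2.findContours(g,0,1)[0],key=cv2.contourArea);print('disc',cv2.fitEllipse(ct),cv2.boundingRect(ct))
for z in(140,150,155,160,165,170):
    P=onz(c,[a],z)[0];r=cv2.fitEllipse(ct)
    u=r[0];E=onz(c,[(u[0]-r[1][0]/2,u[1]),(u[0]+r[1][0]/2,u[1])],z);br=cv2.boundingRect(ct)
    B=onz(c,[(a[0]-7.5,a[1]),(a[0]+7.5,a[1])],z)
    print(z,P.round(1),'disc',E.mean(0).round(1),np.linalg.norm(E[0]-E[1]).round(1))
E
```

```text
[569.75 -14.63 293.21] [3.1396e+00 1.3000e-03 1.7343e+00] 10.25 [ 0.5  0.2 -0.8]
l ((252.5, 131.5), (51.0, 15.0), 90.0) (245, 106, 16, 52)
k2 ((267.6588439941406, 190.96473693847656), (6.724844455718994, 12.798896789550781), 77.47119140625) (262, 187, 13, 9)
tri [558.11298652  31.56741224 162.94123656] [558.22864149  31.92853882 162.91103295]
disc ((263.65399169921875, 132.18667602539062), (28.665130615234375, 54.619667053222656), 14.003336906433105) (247, 107, 33, 50)
140 [558.2  29.6 140. ] disc [568.   30.7 140. ] 25.5
150 [558.1  30.5 150. ] disc [567.7  31.5 150. ] 24.6
155 [558.1  30.9 155. ] disc [567.5  31.9 155. ] 24.2
160 [558.1  31.3 160. ] disc [567.3  32.3 160. ] 23.7
165 [558.1  31.7 165. ] disc [567.1  32.7 165. ] 23.3
170 [558.1  32.2 170. ] disc [567.   33.1 170. ] 22.9
```

```bash
python3 -c "
import cv2
a=cv2.imread('pics/l.png')[80:180,190:320];cv2.imwrite('pics/lz.png',cv2.resize(a,None,fx=6,fy=6,interpolation=cv2.INTER_CUBIC))"
```

```text
(no output)
```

View pics/lz.png

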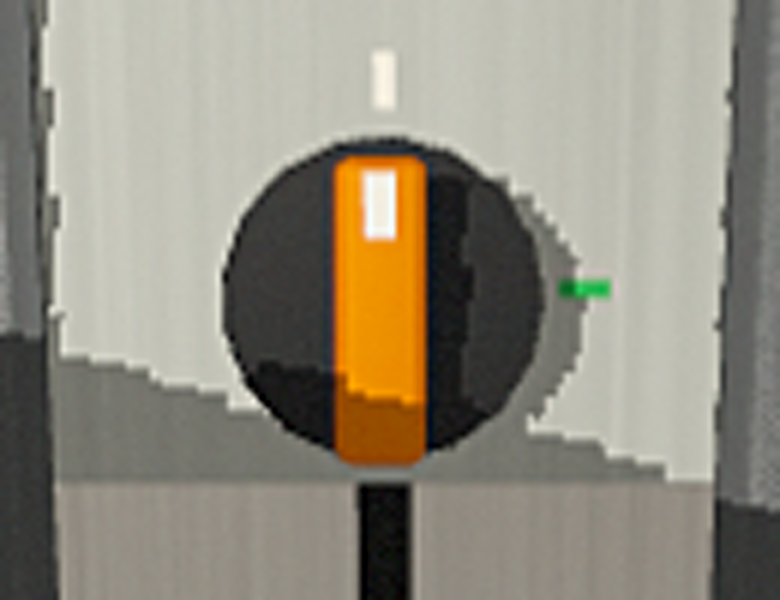

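```bash
python3 -c "
from mv import *
plan([558.2,31.7,173],1.7314)"
```

```text
pos [569.4 -14.1 292.5] rot [3.1410e+00 9.0000e-04 1.7352e+00] t 10.3 f [-0.7  0.4 -1.2] grip 36.8
shift [ 0.1178 -0.0091  0.2987] turn [0.0011 0.0017 0.0073]
```

>>> {"fn": "carry_out", "kwargs": {"moves": [0.05,-0.004,0.06,0,0,0.007,0.4,0.1,-0.009,0.12,0,0,0.007,0.4,0.118,-0.009,0.18,0,0,0.007,0.4,0.118,-0.009,0.22,0,0,0.007,0.4,0.118,-0.009,0.25,0,0,0.007,0.4,0.118,-0.009,0.27,0,0,0.007,0.4,0.118,-0.009,0.28,0,0,0.007,0.4,0.118,-0.009,0.28,0,0,0.007,0.4]}}

```text
time: 11.1
tool_pos: [558.2, 31.8, 180.2]
tcp_rot: [3.142, 0.001, 1.732]
contact_force: [-0.2, -0.1, -0.0]
grip_width: 36.7
```

```bash
python3 snap.py m scene; python3 snap.py m2 wrist
python3 - <<'E'
import cv2
a=cv2.imread('pics/m.png')[145:265,190:380];cv2.imwrite('pics/mz.png',cv2.resize(a,None,fx=4,fy=4,interpolation=cv2.INTER_CUBIC))
E
```

```text
[558.15  31.8  180.17] [3.1416e+00 7.0000e-04 1.7315e+00] 11.1 [-0.2 -0.1 -0. ]
[558.47  31.71 180.73] [3.1406e+00 1.0000e-03 1.7314e+00] 11.15 [ 0.5 -0.8  1.2]
```

View pics/mz.png

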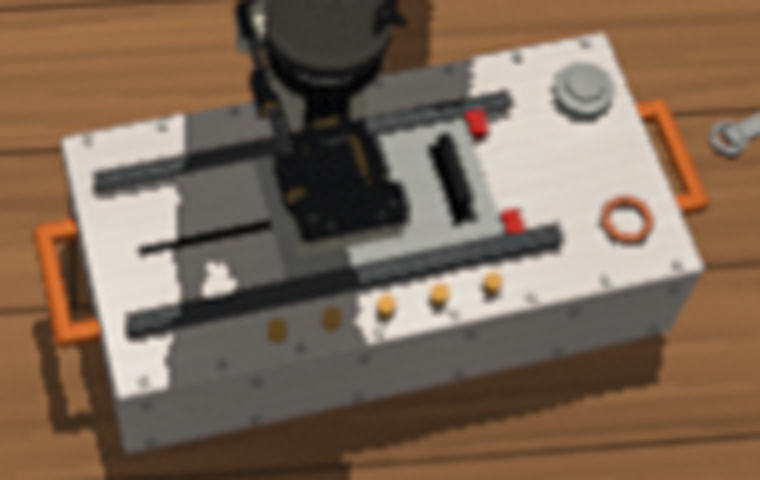

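View pics/m2.png

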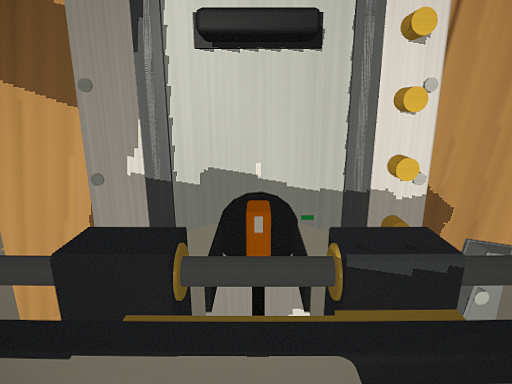

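>>> {"fn": "carry_out", "kwargs": {"moves": [0,0,0.005,0,0,0,0.4,0,0,0.01,0,0,0,0.4,0,0,0.015,0,0,0,0.4,0,0,0.018,0,0,0,0.4,0,0,0.021,0,0,0,0.4,0,0,0.024,0,0,0,0.4,0,0,0.025,0,0,0,0.4,0,0,0.025,0,0,0,0.4]}}

```text
time: 12.0
tool_pos: [558.6, 31.7, 171.3]
tcp_rot: [3.14, 0.001, 1.731]
contact_force: [-0.9, -0.0, 2.1]
grip_width: 37.1
```

>>> {"fn": "carry_out", "kwargs": {"moves": [0,0,0,0,0,0,0.3,0,0,0,0,0,0,0.22,0,0,0,0,0,0,0.15,0,0,0,0,0,0,0.1,0,0,0,0,0,0,0.05,0,0,0,0,0,0,0,0,0,0,0,0,0,0,0,0,0,0,0,0,0]}}

```text
time: 12.8
tool_pos: [558.8, 31.7, 171.3]
tcp_rot: [3.14, 0.001, 1.731]
contact_force: [-0.1, -0.3, 2.0]
grip_width: 11.9
```

```bash
python3 snap.py n wrist; python3 -c "
from h import *
print(get_obs())"
```

```text
[558.76  31.67 171.28] [3.1395e+00 1.2000e-03 1.7313e+00] 12.8 [-0.1 -0.3  2. ]
{'time': 12.85, 'joint_positions': array([-7.99001814e-02,  4.69408121e-01,  1.53583448e+00, -7.86128281e-04,
        1.13398855e+00, -2.40210490e-01]), 'dq': array([ 5.18263696e-04, -4.23776891e-04,  5.34124358e-05, -9.15350000e-04,
       -1.95885590e-04, -3.28509181e-04]), 'tau': array([-1.39444792e-01, -4.70237410e+01, -2.22996068e+01,  1.64045981e-02,
       -4.89223015e-02,  1.77904760e-02]), 'tool_pos': array([558.77093622,  31.68821998, 171.31034722]), 'tcp_rot': array([3.13946872e+00, 1.25441400e-03, 1.73143703e+00]), 'contact_force': array([ 0.63908229, -0.41410308,  0.97107   ]), 'moment': array([-0.01975018, -0.0753873 , -0.01128355]), 'grip_width': 11.798142563703104}
```

View pics/n.png

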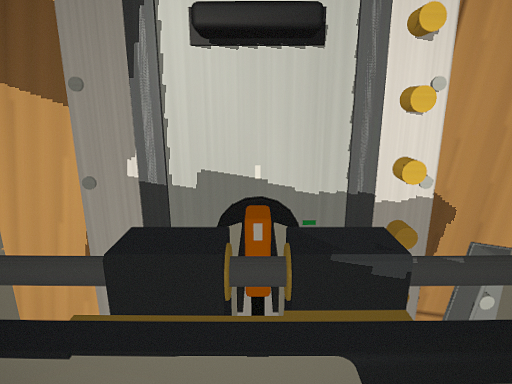

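>>> {"fn": "carry_out", "kwargs": {"moves": [0,0,0.001,0,0,0,0,0,0,0.002,0,0,0,0,0,0,0.003,0,0,0,0,0,0,0.004,0,0,0,0,0,0,0.005,0,0,0,0,0,0,0.006,0,0,0,0,0,0,0.006,0,0,0,0,0,0,0.006,0,0,0,0]}}

```text
time: 13.65
tool_pos: [558.8, 31.7, 169.4]
tcp_rot: [3.139, 0.001, 1.731]
contact_force: [-2.6, -0.0, 6.0]
grip_width: 12.1
```

>>> {"fn": "carry_out", "kwargs": {"moves": [0,0,0.002,0,0,0,0,0,0,0.003,0,0,0,0,0,0,0.004,0,0,0,0,0,0,0.005,0,0,0,0,0,0,0.006,0,0,0,0,0,0,0.006,0,0,0,0,0,0,0.006,0,0,0,0,0,0,0.006,0,0,0,0]}}

```text
time: 14.45
tool_pos: [558.8, 31.7, 167.5]
tcp_rot: [3.139, 0.001, 1.731]
contact_force: [-1.6, 0.4, 5.5]
grip_width: 11.8
```

>>> {"fn": "carry_out", "kwargs": {"moves": [0,0,0.002,0,0,0,0,0,0,0.003,0,0,0,0,0,0,0.004,0,0,0,0,0,0,0.005,0,0,0,0,0,0,0.006,0,0,0,0,0,0,0.006,0,0,0,0,0,0,0.006,0,0,0,0,0,0,0.006,0,0,0,0]}}

```text
time: 15.25
tool_pos: [558.8, 31.7, 165.7]
tcp_rot: [3.138, 0.002, 1.731]
contact_force: [-2.2, 0.5, 6.4]
grip_width: 12.0
```

>>> {"fn": "carry_out", "kwargs": {"moves": [0,0,0.002,0,0,0,0,0,0,0.003,0,0,0,0,0,0,0.004,0,0,0,0,0,0,0.005,0,0,0,0,0,0,0.006,0,0,0,0,0,0,0.006,0,0,0,0,0,0,0.006,0,0,0,0,0,0,0.006,0,0,0,0]}}

```text
time: 16.05
tool_pos: [558.8, 31.7, 164.0]
tcp_rot: [3.138, 0.002, 1.732]
contact_force: [-2.8, 0.1, 7.3]
grip_width: 11.7
```

>>> {"fn": "carry_out", "kwargs": {"moves": [0,0,0.002,0,0,0,0,0,0,0.003,0,0,0,0,0,0,0.004,0,0,0,0,0,0,0.005,0,0,0,0,0,0,0.006,0,0,0,0,0,0,0.006,0,0,0,0,0,0,0.006,0,0,0,0,0,0,0.006,0,0,0,0]}}

```text
time: 16.85
tool_pos: [558.8, 31.7, 162.3]
tcp_rot: [3.137, 0.002, 1.732]
contact_force: [-1.9, 0.8, 7.6]
grip_width: 12.0
```

>>> {"fn": "carry_out", "kwargs": {"moves": [0,0,0.002,0,0,0,0,0,0,0.003,0,0,0,0,0,0,0.004,0,0,0,0,0,0,0.005,0,0,0,0,0,0,0.006,0,0,0,0,0,0,0.006,0,0,0,0,0,0,0.006,0,0,0,0,0,0,0.006,0,0,0,0]}}

```text
time: 17.65
tool_pos: [558.8, 31.7, 162.0]
tcp_rot: [3.136, 0.002, 1.732]
contact_force: [-5.9, 0.6, 16.1]
grip_width: 12.2
```

```bash
python3 - <<'E'
from h import *
import pickle
c,o=pickle.load(open('pics/l.pkl','rb'))
y=np.array([-.16,.987,0]);x=np.array([.987,.16,0])
for z in (148,150,152):
    P=onz(c,[(253.8,102.5),(253.8,155.8),(227.2,129),(280.5,129)],z);print(z,(P@y).round(1),(P@y)[:2].mean(),(P@x).round(1))
P=onz(c,[(252.5,105.8)],171);print('bar far end-20',P@y-20,P@x, 'tcp now',get_obs()['tool_pos']@y,get_obs()['tool_pos']@x)
E
python3 snap.py p wrist; python3 snap.py p2 top
```

```text
148 [-35.1 -80.5 -57.3 -57.2] -57.83609719439604 [556.9 556.9 533.9 579.9]
150 [-35.2 -80.2 -57.1 -57. ] -57.68008144996061 [556.9 556.9 534.1 579.7]
152 [-35.2 -79.9 -57.  -56.9] -57.524065705525175 [556.9 556.9 534.3 579.6]
bar far end-20 [-57.67259216] [556.02143602] tcp now -58.15860651986079 556.6220096275123
[558.82  31.66 162.01] [3.1360e+00 2.4000e-03 1.7317e+00] 17.65 [-5.9  0.6 16.1]
[558.83  31.69 162.03] [3.1359e+00 2.4000e-03 1.7317e+00] 17.7 [-6.4 -0.  16.3]
```

View pics/p.png

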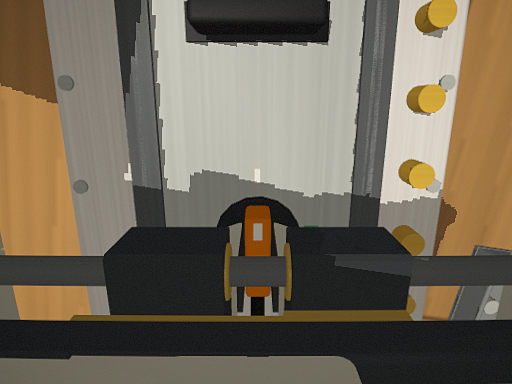

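>>> {"fn": "carry_out", "kwargs": {"moves": [0,0,0.0005,0,0,0.06,0,0,0,0.0005,0,0,0.2,0,0,0,0.0005,0,0,0.35,0,0,0,0.0005,0,0,0.5,0,0,0,0.0005,0,0,0.65,0,0,0,0.0005,0,0,0.8,0,0,0,0.0005,0,0,0.92,0,0,0,0.0005,0,0,1,0]}}

```text
time: 18.55
tool_pos: [558.3, 31.7, 162.4]
tcp_rot: [3.136, -0.0, 1.206]
contact_force: [-3.9, 0.2, 8.5]
grip_width: 11.9
```

```bash
python3 -c "
from h import *
o=get_obs();print(o['tool_pos'],o['tcp_rot'],o['contact_force'],o['moment'],o['joint_positions'])"
```

```text
[558.32988676  31.72804853 162.41242689] [ 3.13622024e+00 -4.59279237e-04  1.20589683e+00] [-3.85367897  0.21764373  8.49859417] [0.03617084 0.75744415 0.06226134] [-7.96972398e-02  4.76715399e-01  1.55090425e+00 -1.19628168e-03
  1.10868868e+00  2.85734008e-01]
```

>>> {"fn": "carry_out", "kwargs": {"moves": [0,0,0.0015,0,0,0.12,0,0,0,0.002,0,0,0.25,0,0,0,0.002,0,0,0.4,0,0,0,0.002,0,0,0.53,0,0,0,0.002,0,0,0.66,0,0,0,0.002,0,0,0.8,0,0,0,0.002,0,0,0.92,0,0,0,0.002,0,0,1,0]}}

```text
time: 19.35
tool_pos: [557.9, 32.0, 162.3]
tcp_rot: [3.138, -0.003, 0.68]
contact_force: [-3.6, 0.5, 8.2]
grip_width: 11.6
```

```bash
python3 -c "
from h import *
o=get_obs();print(o['tool_pos'],o['tcp_rot'],o['contact_force'],o['moment'],o['joint_positions'])"; python3 snap.py q wrist
```

```text
[557.94838444  31.99626881 162.29900648] [ 3.13767743e+00 -2.99812420e-03  6.80065103e-01] [-3.59403852  0.49842276  8.1782743 ] [ 0.18100265  0.80230028 -0.01866174] [-7.94300958e-02  4.76411579e-01  1.55178055e+00 -8.65759588e-04
  1.10853064e+00  8.11691219e-01]
[557.95  32.   162.3 ] [ 3.1377e+00 -3.0000e-03  6.8010e-01] 19.35 [-3.6  0.5  8.2]
```

View pics/q.png

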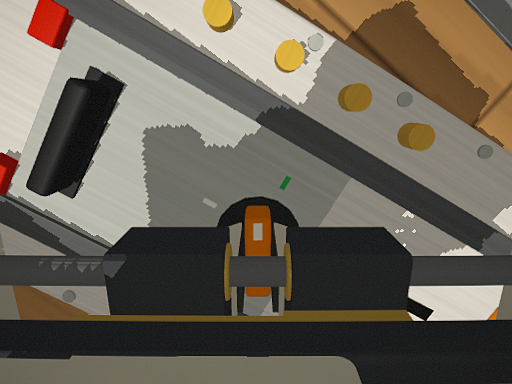

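>>> {"fn": "carry_out", "kwargs": {"moves": [0,0,0.0015,0,0,0.12,0,0,0,0.002,0,0,0.25,0,0,0,0.002,0,0,0.4,0,0,0,0.002,0,0,0.53,0,0,0,0.002,0,0,0.66,0,0,0,0.002,0,0,0.8,0,0,0,0.002,0,0,0.92,0,0,0,0.002,0,0,1,0]}}

```text
time: 20.2
tool_pos: [557.8, 32.4, 162.2]
tcp_rot: [3.14, -0.005, 0.152]
contact_force: [-3.4, 1.7, 8.8]
grip_width: 12.3
```

```bash
python3 -c "
from h import *
o=get_obs();print(o['tool_pos'],o['tcp_rot'],o['contact_force'],o['moment'],o['joint_positions'])"; python3 snap.py r wrist
```

```text
[557.75492315  32.36602392 162.22477945] [ 3.14033209 -0.00471935  0.15234946] [-3.39816     1.65565629  8.82345262] [0.37866603 0.73380009 0.00507938] [-7.91349318e-02  4.76154162e-01  1.55245640e+00 -1.61167396e-04
  1.10809943e+00  1.33938649e+00]
[557.75  32.37 162.22] [ 3.1403 -0.0047  0.1523] 20.2 [-3.4  1.7  8.8]
```

View pics/r.png

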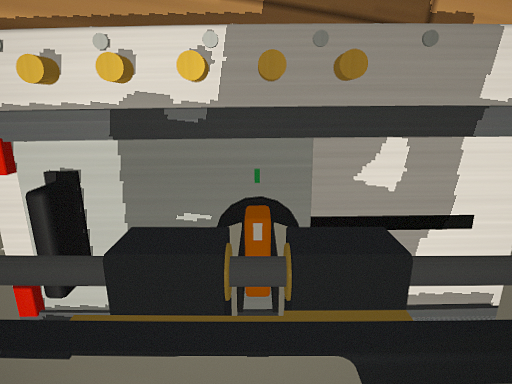

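>>> {"fn": "carry_out", "kwargs": {"moves": [0,0,0.001,0,0,0,0,0,0,0,0,0,0,0,0,0,-0.001,0,0,0,0,0,0,-0.002,0,0,0,0,0,0,-0.003,0,0,0,0,0,0,-0.004,0,0,0,0,0,0,-0.005,0,0,0,0,0,0,-0.005,0,0,0,0]}}

```text
time: 21.05
tool_pos: [557.7, 32.4, 164.9]
tcp_rot: [3.14, -0.005, 0.151]
contact_force: [-2.3, 0.7, 7.2]
grip_width: 12.1
```

>>> {"fn": "carry_out", "kwargs": {"moves": [0,0,0.0015,0,0,0,0,0,0,0.001,0,0,0,0,0,0,0.0005,0,0,0,0,0,0,0,0,0,0,0,0,0,-0.0005,0,0,0,0,0,0,-0.001,0,0,0,0,0,0,-0.001,0,0,0,0,0,0,-0.001,0,0,0,0]}}

```text
time: 21.85
tool_pos: [557.7, 32.4, 165.6]
tcp_rot: [3.14, -0.005, 0.151]
contact_force: [-1.4, 0.1, 5.8]
grip_width: 12.0
```

>>> {"fn": "carry_out", "kwargs": {"moves": [0,0,0.0005,0,0,0,0,0,0,0,0,0,0,0,0,0,0,0,0,0,0,0,0,0,0,0,0,0,0,0,-0.0005,0,0,0,0,0,0,-0.0005,0,0,0,0,0,0,-0.0005,0,0,0,0,0,0,-0.0005,0,0,0,0]}}

```text
time: 22.65
tool_pos: [557.6, 32.4, 165.6]
tcp_rot: [3.14, -0.005, 0.151]
contact_force: [-0.8, -0.0, 2.2]
grip_width: 12.0
```

>>> {"fn": "carry_out", "kwargs": {"moves": [0,0,0,0,0,0,0.18,0,0,0,0,0,0,0.25,0,0,0,0,0,0,0.3,0,0,0,0,0,0,0.3,0,0,-0.02,0,0,0,0.3,0,0,-0.06,0,0,0,0.3,0,0,-0.12,0,0,0,0.3,0,0,-0.2,0,0,0,0.3]}}

```text
time: 23.45
tool_pos: [556.4, 32.6, 245.6]
tcp_rot: [3.141, -0.002, 0.151]
contact_force: [0.8, -0.4, 0.8]
grip_width: 27.3
```

>>> {"fn": "carry_out", "kwargs": {"moves": [-0.08,0,-0.05,0,0,0,0.3,-0.16,0,-0.1,0,0,0,0.3,-0.22,0,-0.15,0,0,0,0.3,-0.25,0,-0.15,0,0,0,0.3,-0.25,0,-0.15,0,0,0,0.3,-0.25,0,-0.15,0,0,0,0.3,-0.25,0,-0.15,0,0,0,0.3,-0.25,0,-0.15,0,0,0,0.3]}}

```text
time: 24.25
tool_pos: [457.9, 17.7, 304.4]
tcp_rot: [-3.141, -0.0, 0.151]
contact_force: [-0.1, 0.2, -0.4]
grip_width: 27.2
```

```bash
python3 snap.py s wrist; python3 snap.py s2 scene; python3 snap.py s3 top
python3 - <<'E'
import cv2
a=cv2.imread('pics/s2.png')[145:265,190:380];cv2.imwrite('pics/s2z.png',cv2.resize(a,None,fx=4,fy=4,interpolation=cv2.INTER_CUBIC))
E
```

```text
[457.88  17.68 304.39] [-3.1415e+00 -3.0000e-04  1.5070e-01] 24.25 [-0.1  0.2 -0.4]
[457.83  17.69 304.52] [-3.1415e+00 -5.0000e-04  1.5070e-01] 24.3 [ 0.1 -0.2 -0.2]
[457.74  17.68 304.65] [ 3.1416e+00 -7.0000e-04  1.5070e-01] 24.35 [0.6 0.7 0.2]
```

View pics/s.png

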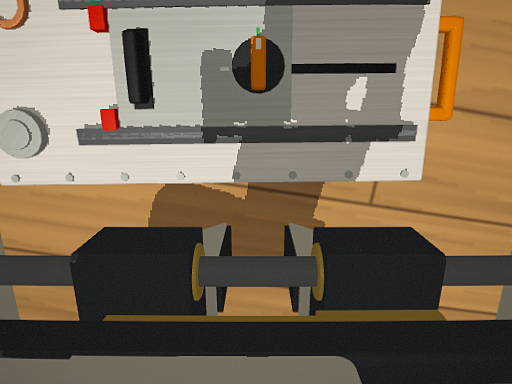

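View pics/s2z.png

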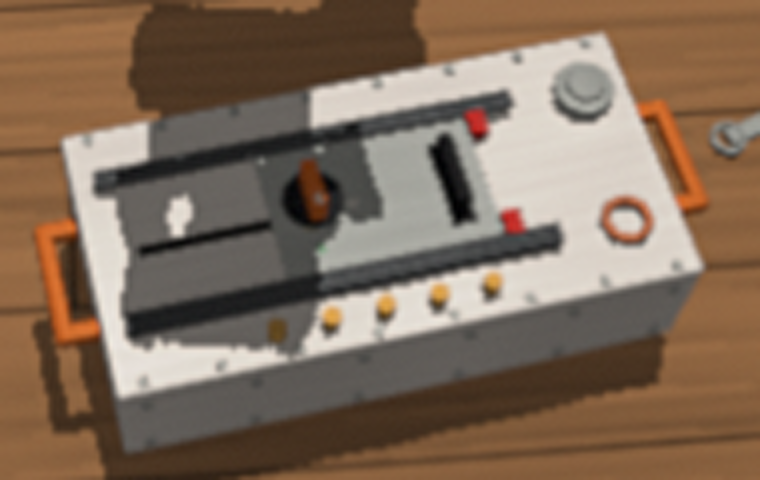

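View pics/s3.png

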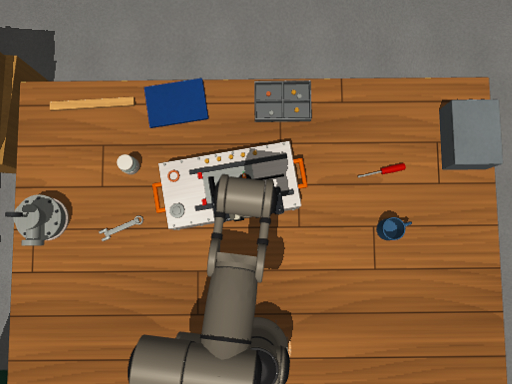

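```bash
python3 -c "
from plant import *
print(close_job())"
```

```text
the job is handed in; nothing more can be done
None
```

The shutter is home against its red stops and the fastener is pressed, turned and caught. I handed the job in at about 24.4 s of the 51 s allowed.

- **Shutter:** I pushed the fin with closed fingers for about 52 mm. At the stops the force rose to about 9 N with no further movement.
- **Pressing the fastener:** I gripped the orange bar and pressed it down about 9.3 mm. The force then rose steeply from about 8 N to 16 N, which is the bottom.
- **Turning and catching:** I eased off about 0.4 mm, turned the head 90° clockwise with a turning moment under 0.1 N m, and let it rise gently. It stopped 3.6 mm above the bottom against the expected 3.5 mm. The spring load on the gripper fell from 7 N to 2 N with no further rise, so the cam has caught.

The last pictures, taken after I released and backed off, show:
- The bar lies along deck x with its white mark at the green mark.
- The shutter is at the stops.
- The flange, ring, wrench, screwdriver, jar and mug look to be where they were at the start.

No check failed. The wrist camera cannot quite see the contact between plate and stops because the stops hide it, so "home" rests mainly on the measured force. The wrist image put the plate edge about 0.7 mm past the stop face, within the camera's 2 mm accuracy.

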